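# Turn three seat cutters over from their rack into its cover

### The arm

A 6-joint arm with a two-finger parallel gripper is mounted at the origin on a cart in front of the work surface, level with it; the furniture and walls round the work are solid. World frame = base frame: x ahead of the robot, y to its left, z up, the work surface at z = 0. Lengths are in m, angles in rad, forces in N, time in s.
With the tool pointing down it reaches from about 0.35 to 0.975 m from the base axis. Payload 4.9 kg.
Tool frame: the origin (TCP) lies at the very end of the fingers, on their centre line; the grasp point (between the pads) lies 19 mm behind it; x points along the fingers, y is the direction in which the jaws open and shut, and the axes are right-handed (so a half turn about x gives the same grasp; the last joint's range is limited). The gripper opens to 85 mm and grips with 20 to 120 N. Pads are 22 mm wide; open, the fingers measure 114 mm over their backs; the gripper's body (76 mm by 85 mm) begins 54 mm behind the grasp point. The pads swing forward as they close: fully open they stand 13 mm farther back than shut.
Start: joints at [1.059, 0.053, 1.613, -0, 1.476, -0.119], TCP at [0.239, 0.577, 0.231] pointing down, gripper open.
Joint ranges: [-3.01, 3.01], [-1.01, 2.22], [0.06, 2.58], [-1.02, 4.17], [0.09, 2.62], [-3.14, 3.14]. Speed limits (rad/s): [2.57, 2.57, 3.14, 3.14, 3.14, 3.14].

### API

Orientations are given as a rotation vector (axis times angle).
In Python, from station import ctrl, get_image, calibration, finish_job, search_frame, cut_out, mark_of gives the robot as it stands. The module is installed in compiled form; this text tells all that it offers.
- The arm moves only by the tool arm_command, never from a script. Its argument "plan" is a list that holds one entry, the list of rows, each a list of 7 numbers: the shift along the tool's x, y, z in m, then the turn, a rotation vector about the tool's x, y, z in degrees, then the finger opening in m, from 0 to 0.0854. A call has 1 to 20 rows; each row shifts and turns the pose as measured when the row begins, along the tool's axes as they then stand; what a row does not reach is not made up. A row lasts 1/12 s, in which the tool goes at most 41.7 mm and 7.16 degrees, less where a joint would pass 70% of its speed; a pose out of reach is approached as far as the arm can. A call with a gripper value outside its range is refused whole. The fingers move at their own pace and stop on an object; "squeeze" is the grip in N (left out, the last holds). Time passes only in rows, so rows that do not move let the fingers close. It gives the time, the measured TCP pose, the force and the opening at its end, in the units of the state.
- ctrl.get_obs(): the state, without advancing time (a new reading comes with each control period).
- get_image(name): name is "scene" or "top" or "wrist"; returns the picture (384x512x3 uint8, red, green, blue); there is no depth.
- calibration(name): a dict with "fx", "fy", "cx", "cy" (pixels), "cam_to_world" (4x4, takes a point from camera to world coordinates); the wrist camera has in their place "hand_eye" (4x4, takes a point from camera to tool coordinates, whose origin is the TCP and whose axes are the tool frame's). Camera axes: x right, y down, z forward; pixel columns grow to the right and rows downward; lengths in m; the calibration is good to about 2 mm. A picture is of the moment at which its call begins: read the wrist's pose just before it. calibration takes no time and is no camera call.
- finish_job(): hands the job in, once; it reports no verdict.
Trained networks look in the newest picture that a camera, given by its name, has taken for a name from the list of things; names that differ only in an ending like _2 or _b are one class to them, and where a whole thing is asked for, a point or a joint stands for the part that bears it (a point fixed in the world has none). Each returns a list of dicts, best first, with "conf" (0 to 1); they miss things now and then, are a little off and sometimes report something else, mostly with a low value. They report only what shows in the picture. A call takes as long as a camera call. They do not tell look-alikes from the thing itself.
- search_frame(camera, thing): "at" ([x, y, z] in m, in the coordinates of the camera as it stood for that picture, good to about 4 mm: the middle of the surface that is visible of it).
- cut_out(camera, thing): "mask" (384x512 bool, what is visible of it).
- mark_of(camera, thing): "at" ([x, y, z] in m, in the coordinates of the camera as it stood for that picture, good to about 4 mm: a listed point, or the origin of a listed thing).
The state is a dict: "t": time; "q": joint angles; "dq": joint speeds; "effort": joint torques, N m; "tool_pos": TCP position; "tool_rot": TCP orientation; "contact_force": force on the tool from outside, world axes, zero at the start; "wrist_torque": the same for the moment, N m; "opening": finger opening in m.
Only numpy, scipy, OpenCV 4.12 (cv2) and the standard library are available. Lean on these libraries where they do the work, as an engineer would, in place of code of your own. Each camera call takes 0.05 s, during which the arm holds its last target. There are 200 camera calls.

### The job

Turn the three valve-seat cutters teeth-up for inspection: pinch the loose cover and the rack together by their tabs, turn the closed pair over and set it down in the steel sloping tray, cover underneath, fully down on the tray's bed and up against its stop lip. Then lift the rack away, leaving the cutters teeth-up in the cover in the tray, and put the empty rack back down on the wooden cradle that it came from, resting on the bed with its tab up the slope; which side of the rack faces up there does not matter. Do not spill a cutter.

Things in the scene. Friction and masses are not known exactly. Their poses are not given: they have to be found in the camera images.
- cradle: Wooden cradle, fixed, holding rack and cover at the start. Origin: middle of its foot (110 x 175 x 8 mm) on the worktop. Its 165 mm wide bed slopes down at 52 degrees, away from the robot at yaw 0, on two uprights; no side rims. A stop lip stands 20 mm square out of the bed along its lower end; the pair leans on it, so draw it a little up the slope before lifting it off square
- cradle_seat (a point): Point on the cradle's bed under the middle of the rack's body, 130 mm above the worktop. Axes: x down the slope; y across; z square out of the bed (up and away). Bed from x = -22 to +25.5 mm, where the lip begins. The rack's body lies from x = -25.5 to +25.5 mm; its tab overhangs the bed's upper edge, free above and beneath
- tray: Steel sloping tray, fixed, empty at the start; same shape, slope, lip and foot as the cradle, and also side rims 14 mm high whose inner faces are 83.5 mm either side of the middle, 11 mm to spare each side of a 145 mm body
- tray_seat (a point): Point on the tray's bed; height, axes, bed and lip as for cradle_seat
- rack_mid (a point): Rack: aluminium, open on its +z side, body 51 x 145 x 14 mm (x, y, z), walls and floor 4 mm, three compartments in a row along y, 47 mm apart. Solid tab, 46 mm wide (y), full 14 mm thick, reaching 42 mm from the body's -x face. Point: middle of the body, half-way up. Starts open side up on the cradle, axes as cradle_seat. About 0.16 kg
- rack_tab (a point): Middle of the rack's tab, 46.5 mm from rack_mid along the rack's -x; same axes
- cover_mid (a point): Loose cover: aluminium, body 51 x 145 x 19.5 mm, open on its +z side, compartments as the rack's. Tab 24 mm wide (narrower than the rack's), 19.5 mm thick, 42 mm long at -x. Point: middle of the body. Starts on the rack, open sides together, its z into the bed, tab on tab; the closed pair is 33.5 mm thick and leaves the cutters 1.5 mm of play. About 0.14 kg
- cover_tab (a point): Middle of the cover's tab, 46.5 mm from cover_mid along the cover's -x; same axes as cover_mid
- cutter0_mid (a point): Valve-seat cutter 0: grey steel, round, 39 mm over its teeth and 24 mm high, toothed wide side at one end, narrower hub at the other; starts in the rack's -y compartment, hub out. Point: its centre, half-way up. z runs from teeth to hub, so it points downward when the teeth face up. About 0.07 kg
- cutter1_mid (a point): Valve-seat cutter 1: grey steel, round, 39 mm over its teeth and 24 mm high, toothed wide side at one end, narrower hub at the other; starts in the rack's middle compartment, hub out. Point: its centre, half-way up. z runs from teeth to hub, so it points downward when the teeth face up. About 0.07 kg
- cutter2_mid (a point): Valve-seat cutter 2: grey steel, round, 39 mm over its teeth and 24 mm high, toothed wide side at one end, narrower hub at the other; starts in the rack's +y compartment, hub out. Point: its centre, half-way up. z runs from teeth to hub, so it points downward when the teeth face up. About 0.07 kg
- rack: the rack; origin: centre of the closed face of its body
- cover: the cover; origin: centre of its closed face
- cutter0: cutter 0; origin: centre of the toothed face
- cutter1: cutter 1; same
- cutter2: cutter 2; same
Not all that is in view belongs to the job. Leave any green look-alike of the cover alone.

How it is judged:
By the outcome, as a careful person would: the job done as asked, in the order asked, and still so for the second after the job is handed in, with the robot touching nothing.
It also fails if it takes over 64 s, if anything falls off the work surface, if the arm or the gripper's body presses on something with over 40 N, if the wrist force passes 120 N, or if a joint passes its speed limit or range.

## Working session

There is one attempt and no reset: what is moved stays moved. The work goes in short steps, Python scripts to look and compute and a tool call to move; the robot and the scene stay as the last step left them, time stands still between calls to the robot, and variables do not carry over. Pictures are saved under pics/ and viewed, about 8 in all and at most 12, crops included, and the job is handed in when it is done.

Besides the shell and the picture viewer there is one more tool, called by a JSON object that holds its "method" and its "body", one argument or row to a line. arm_command: Moves the arm, as the interface text tells. Its arguments: {"type":"object","properties":{"plan":{"type":"array","items":{"type":"array","items":{"type":"array","items":{"type":"number"}}}},"squeeze":{"type":"number"}},"required":["plan"]}

```bash
mkdir -p pics; cat > h.py <<'E'
import numpy as np, cv2
from scipy.spatial.transform import Rotation as R
from station import ctrl,get_image,calibration,finish_job,search_frame,cut_out,mark_of
def snap(n,f=None):
    o=ctrl.get_obs(); im=get_image(n)
    if f: cv2.imwrite('pics/'+f,cv2.cvtColor(im,cv2.COLOR_RGB2BGR))
    c=calibration(n)
    if n=='wrist':
        T=np.eye(4);T[:3,:3]=R.from_rotvec(o['tool_rot']).as_matrix();T[:3,3]=o['tool_pos'];return im,T@c['hand_eye']
    return im,c['cam_to_world']
def w(T,p): return (T@np.r_[p,1])[:3]
def marks(n,T,things,f=mark_of,k=2):
    for t in things:
        for d in f(n,t)[:k]: print(n,t,round(d['conf'],2),w(T,d['at']).round(4))
E
python3 - <<'E'
from h import *
np.set_printoptions(suppress=True)
o=ctrl.get_obs();print({k:np.round(v,3) for k,v in o.items()})
ims=[]
for n in ['scene','top']:
    im,T=snap(n);ims.append(im);print(n,T.round(3).tolist())
    marks(n,T,['cradle','cradle_seat','tray','tray_seat','rack_mid','rack_tab','cover_mid','cover_tab'])
    cv2.imwrite(f'pics/{n}0.png',im[:,:,::-1])
E
```

```text
{'t': np.float64(0.0), 'q': array([ 1.059,  0.053,  1.614, -0.   ,  1.476, -0.119]), 'dq': array([-0.001,  0.   , -0.   ,  0.001, -0.   ,  0.001]), 'effort': array([ -0.002, -39.367, -37.018,  -0.   ,   0.007,  -0.   ]), 'tool_pos': array([0.239, 0.577, 0.23 ]), 'tool_rot': array([ 0.307,  1.549, -0.31 ]), 'contact_force': array([-0.841,  0.437,  0.019]), 'wrist_torque': array([0.041, 0.035, 0.002]), 'opening': np.float64(0.085)}
scene [[0.889, -0.289, 0.356, 0.105], [-0.459, -0.574, 0.678, -0.77], [0.008, -0.766, -0.643, 0.914], [0.0, 0.0, 0.0, 1.0]]
scene cradle 0.64 [ 0.5971  0.2122 -0.0015]
scene cradle_seat 0.71 [0.5977 0.2116 0.13  ]
scene tray_seat 0.62 [ 0.6315 -0.1756  0.1343]
scene rack_mid 0.45 [0.6021 0.2076 0.1388]
scene rack_tab 0.6 [0.5796 0.211  0.174 ]
scene cover_mid 0.64 [0.3994 0.2081 0.0125]
scene cover_mid 0.59 [0.6203 0.2141 0.1474]
scene cover_tab 0.7 [0.6599 0.4502 0.0102]
scene cover_tab 0.68 [ 0.5971  0.2125 -0.0016]
top [[0.013, -0.992, 0.124, 0.436], [-1.0, -0.016, -0.02, 0.084], [0.022, -0.123, -0.992, 0.998], [0.0, 0.0, 0.0, 1.0]]
top cradle 0.69 [ 0.6     0.213  -0.0028]
top cradle_seat 0.97 [0.6002 0.2127 0.1272]
top cradle_seat 0.65 [0.5902 0.2095 0.1804]
top tray 0.95 [ 0.6291 -0.1748 -0.0043]
top tray 0.5 [0.5768 0.2067 0.1669]
top tray_seat 0.58 [ 0.6322 -0.1723  0.1272]
top tray_seat 0.43 [0.6003 0.2117 0.1282]
top rack_mid 0.55 [0.6029 0.209  0.1319]
top rack_tab 0.75 [0.5787 0.2007 0.1665]
top cover_mid 0.88 [0.622  0.4293 0.0105]
top cover_mid 0.6 [0.3976 0.2076 0.0074]
top cover_tab 0.97 [0.6643 0.4498 0.0071]
top cover_tab 0.66 [0.5918 0.2125 0.1815]
```

```bash
python3 -c "
import cv2,numpy as np
a=cv2.imread('pics/scene0.png');b=cv2.imread('pics/top0.png')
cv2.imwrite('pics/both0.png',cv2.resize(np.hstack([a,b]),(800,300)))"
```

```text
(no output)
```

View pics/scene0.png

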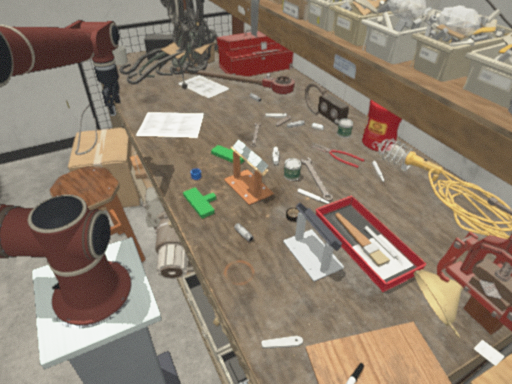

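View pics/top0.png

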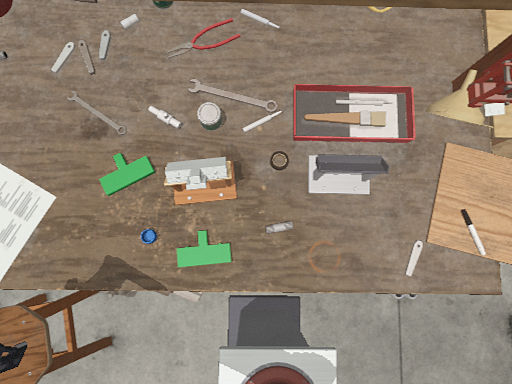

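The scene view shows the cradle with the closed pair at about (250,170), the tray at (315,245), and green look-alikes at (200,200) and (225,152). In the top view the cradle is at (200,180), the tray at (345,172), and the look-alikes are at (126,174) and (203,250). Next I need the yaws.

```bash
python3 - <<'E'
from h import *
np.set_printoptions(suppress=True)
b=cv2.imread('pics/top0.png')
a=cv2.resize(b[145:210,155:245],None,fx=4.4,fy=4.4,interpolation=cv2.INTER_CUBIC)
c=cv2.resize(b[145:210,300:390],None,fx=4.4,fy=4.4,interpolation=cv2.INTER_CUBIC)
s=cv2.imread('pics/scene0.png')
d=cv2.resize(s[130:210,210:300],None,fx=3.4,fy=3.4,interpolation=cv2.INTER_CUBIC);e=cv2.resize(s[205:285,275:365],None,fx=3.4,fy=3.4,interpolation=cv2.INTER_CUBIC)
o=np.zeros((286+272,800,3),np.uint8);o[:286,:396]=a;o[:286,402:798]=c;o[286:,:306]=d;o[286:,402:708]=e
cv2.imwrite('pics/crop1.png',o)
print(calibration('wrist')['hand_eye'].round(3),calibration('wrist')['fx'],calibration('top')['fx'])
print(R.from_rotvec(ctrl.get_obs()['tool_rot']).as_matrix().round(3))
E
```

```text
[[ 0.001 -0.313  0.95  -0.143]
 [ 1.    -0.001 -0.001 -0.   ]
 [ 0.001  0.95   0.313 -0.081]
 [ 0.     0.     0.     1.   ]] 272.4909170012977 351.9491032047427
[[ 0.     0.383  0.924]
 [ 0.     0.924 -0.383]
 [-1.     0.    -0.   ]]
```

View pics/crop1.png

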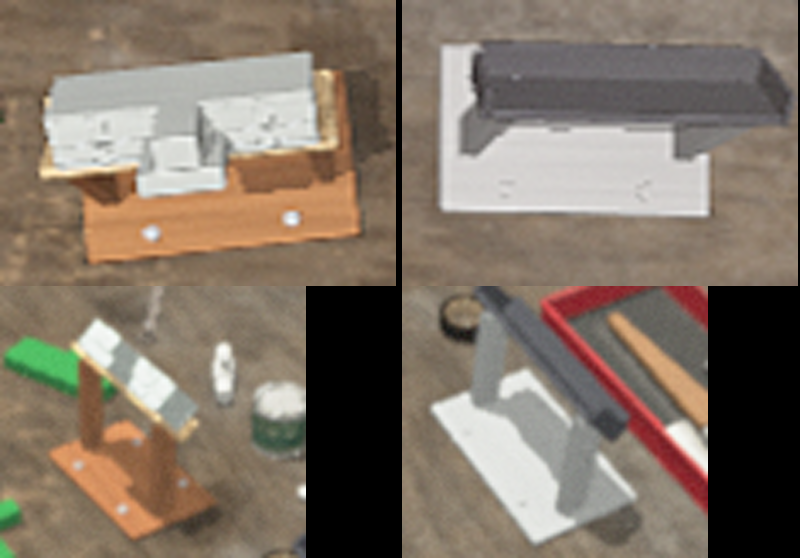

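The crop gives the foot front edges. Cradle: crop (90,262) to (358,236). Tray: (442,210) to (708,215). The uprights sit at the sides, so the space under the tab is clear. Next: yaws, target poses and wrist feasibility.

```bash
cat >> h.py <<'E'
np.set_printoptions(suppress=True,precision=4)
def seatR(yaw):
    c,s=np.cos(np.radians(52)),np.sin(np.radians(52))
    return R.from_euler('z',yaw,degrees=True).as_matrix()@np.array([[c,0,s],[0,1,0],[-s,0,c]])
C=np.array([[0,-1,0],[0,0,-1],[1,0,0]],float)  # columns tool x,y,z at all-zero wrist
def wrist(Rt,j1,b):
    M=R.from_euler('y',-b).as_matrix()@R.from_euler('z',-j1).as_matrix()@Rt@C.T
    return R.from_matrix(M).as_euler('ZYZ',degrees=True).round(0)
def cur():
    o=ctrl.get_obs();return np.array(o['tool_pos']),R.from_rotvec(o['tool_rot']).as_matrix(),o
def delta(p1,R1):
    p,Rm,o=cur(); d=Rm.T@(p1-p); r=R.from_matrix(Rm.T@R1).as_rotvec(degrees=True)
    print('shift(tool) mm',(d*1000).round(1),'turn deg',r.round(2),'q',np.round(o['q'],2),'open',round(float(o['opening']),4),'F',np.round(o['contact_force'],1),'t',round(float(o['t']),2))
E
python3 - <<'E'
from h import *
o=ctrl.get_obs();print('chk',wrist(cur()[1],o['q'][0],o['q'][1]+o['q'][2]),np.degrees(o['q'][3:]))
c=calibration('top');T=c['cam_to_world']
def ray(u,v,z):
    d=T[:3,:3]@np.array([(u-c['cx'])/c['fx'],(v-c['cy'])/c['fy'],1]);return T[:3,3]+d*(z-T[2,3])/d[2]
P=lambda x0,xs,u,v:ray(x0+(u-xs)/4.4,145+v/4.4,0.008)
for nm,x0,xs,a,b in [('cr',155,0,(90,260),(358,234)),('tr',300,402,(442,208),(708,213))]:
    A,B=P(x0,xs,*a),P(x0,xs,*b);d=A-B;y=np.degrees(np.arctan2(-d[0],d[1]))
    yr=np.radians(y);print(nm,A,B,np.linalg.norm(d),'yaw',y,'mid',(A+B)/2+.055*np.array([np.cos(yr),np.sin(yr),0]))
for nm,yaw,j1s in [('cr',4.5,(.15,.25)),('tr',-1,(-.45,-.35))]:
  S=seatR(yaw)
  for j1 in j1s:
    for b in (1.6,1.9,2.2):
      print(nm,j1,b,[wrist(S@R.from_euler('x',a,degrees=True).as_matrix()@np.array([[1,0,0],[0,0,-1],[0,1,0]]),j1,b) for a in (0,90,180)])
E
```

```text
chk [ 0. 85. -7.] [ 0.0003 84.5688 -6.8175]
cr [0.5406 0.2898 0.008 ] [0.5601 0.1189 0.008 ] 0.17201082662013895 yaw 6.512545490391126 mid [0.605  0.2106 0.008 ]
tr [ 0.5804 -0.0878  0.008 ] [ 0.58   -0.2613  0.008 ] 0.1734830075325633 yaw -0.14219538541046473 mid [ 0.6352 -0.1747  0.008 ]
cr 0.15 1.6 [array([-3., 50.,  5.]), array([-3., 50., 95.]), array([  -3.,   50., -175.])]
cr 0.15 1.9 [array([-5., 33.,  7.]), array([-5., 33., 97.]), array([  -5.,   33., -173.])]
cr 0.15 2.2 [array([-9., 16., 12.]), array([ -9.,  16., 102.]), array([  -9.,   16., -168.])]
cr 0.25 1.6 [array([-8., 51., 13.]), array([ -8.,  51., 103.]), array([  -8.,   51., -167.])]
cr 0.25 1.9 [array([-11.,  34.,  17.]), array([-11.,  34., 107.]), array([ -11.,   34., -163.])]
cr 0.25 2.2 [array([-21.,  17.,  27.]), array([-21.,  17., 117.]), array([ -21.,   17., -153.])]
tr -0.45 1.6 [array([ 18.,  54., -31.]), array([18., 54., 59.]), array([ 18.,  54., 149.])]
tr -0.45 1.9 [array([ 25.,  38., -40.]), array([25., 38., 50.]), array([ 25.,  38., 140.])]
tr -0.45 2.2 [array([ 40.,  24., -57.]), array([40., 24., 33.]), array([ 40.,  24., 123.])]
tr -0.35 1.6 [array([ 15.,  53., -24.]), array([15., 53., 66.]), array([ 15.,  53., 156.])]
tr -0.35 1.9 [array([ 20.,  36., -31.]), array([20., 36., 59.]), array([ 20.,  36., 149.])]
tr -0.35 2.2 [array([ 34.,  21., -48.]), array([34., 21., 42.]), array([ 34.,  21., 132.])]
```

```bash
cat >> h.py <<'E'
def toolR(S,a): return S@R.from_euler('x',a,degrees=True).as_matrix()@np.array([[1,0,0],[0,0,-1],[0,1,0]])
def rows(p1,R1,n,p0=None,R0=None):
    p,Rm,_=cur(); p=p if p0 is None else p0; Rm=Rm if R0 is None else R0
    rv=R.from_matrix(Rm.T@R1).as_rotvec()/n
    for i in range(n):
        print((Rm.T@(p1-p)/n).round(4).tolist(),np.degrees(rv).round(2).tolist())if i%3==0 else 0
        Rm_=Rm@R.from_rotvec(rv).as_matrix(); p=p  # direction only
        Rm=Rm_
E
python3 - <<'E'
from h import *
S=seatR(6);seat=np.array([.600,.212,.130])
p1=seat+S@[-.127,0,.0168];print(p1);delta(p1,toolR(S,0));rows(p1,toolR(S,0),15)
E
```

```text
[0.5354 0.2052 0.2404]
shift(tool) mm [  -9.1 -230.4  416.1] turn deg [ 59.13 -20.36  34.23] q [ 1.06  0.05  1.61  0.    1.48 -0.12] open 0.0852 F [ 0.4 -1.  -0.1] t 0.9
[-0.0006, -0.0154, 0.0277] [3.94, -1.36, 2.28]
[-0.0, -0.0093, 0.0303] [3.94, -1.36, 2.28]
[0.0015, -0.003, 0.0315] [3.94, -1.36, 2.28]
[0.0037, 0.0032, 0.0313] [3.94, -1.36, 2.28]
[0.0066, 0.0089, 0.0297] [3.94, -1.36, 2.28]
```

{"method": "arm_command", "body": {
  "plan": [
    [[-0.0006,-0.0154,0.0277,3.94,-1.36,2.28,0.085],[-0.0004,-0.0134,0.0286,3.94,-1.36,2.28,0.085],[-0.0002,-0.0114,0.0295,3.94,-1.36,2.28,0.085],[0,-0.0093,0.0303,3.94,-1.36,2.28,0.085],[0.0005,-0.0072,0.0307,3.94,-1.36,2.28,0.085],[0.001,-0.0051,0.0311,3.94,-1.36,2.28,0.085],[0.0015,-0.003,0.0315,3.94,-1.36,2.28,0.085],[0.0022,-0.001,0.0315,3.94,-1.36,2.28,0.085],[0.003,0.0011,0.0314,3.94,-1.36,2.28,0.085],[0.0037,0.0032,0.0313,3.94,-1.36,2.28,0.085],[0.0047,0.0051,0.0308,3.94,-1.36,2.28,0.085],[0.0057,0.007,0.0303,3.94,-1.36,2.28,0.085],[0.0066,0.0089,0.0297,3.94,-1.36,2.28,0.085],[0.0076,0.0105,0.029,3.94,-1.36,2.28,0.085],[0.0086,0.012,0.0283,3.94,-1.36,2.28,0.085]]
  ]
}}

```text
t: 2.15
tool_pos: [0.5363, 0.1875, 0.2428]
tool_rot: [1.45, 0.735, -0.627]
contact_force: [0.3, 0.1, 0.3]
opening: 0.0849
```

```bash
python3 - <<'E'
from h import *
S=seatR(6);seat=np.array([.600,.212,.130])
delta(seat+S@[-.127,0,.0168],toolR(S,0))
im,T=snap('wrist','w1.png')
marks('wrist',T,['cradle_seat','rack_mid','rack_tab','cover_mid','cover_tab'])
E
```

```text
shift(tool) mm [  2.2  -1.6 -17.6] turn deg [-2.47  0.55 -1.99] q [ 0.26 -0.51  2.18 -0.15  0.79  0.27] open 0.0849 F [0.3 0.1 0.3] t 2.15
wrist cradle_seat 0.69 [0.5969 0.2094 0.1324]
wrist rack_tab 0.6 [0.5732 0.2107 0.1727]
wrist cover_mid 0.7 [0.6175 0.2183 0.1489]
wrist cover_tab 0.74 [0.5897 0.2145 0.1807]
wrist cover_tab 0.61 [0.4467 0.2113 0.0087]
```

View pics/w1.png

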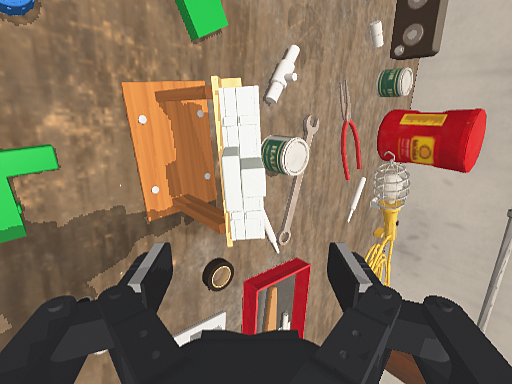

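The wrist view shows the bed's upper edge from (213,78) to (231,245), the foot's near edge from (122,83) to (150,222), and the tab end around (245,160). I'll enlarge it to pick corners.

```bash
python3 - <<'E'
import cv2
b=cv2.imread('pics/w1.png')[70:255,110:275]
cv2.imwrite('pics/w1c.png',cv2.resize(b,None,fx=3.2,fy=3.2,interpolation=cv2.INTER_CUBIC))
E
```

```text
(no output)
```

View pics/w1c.png

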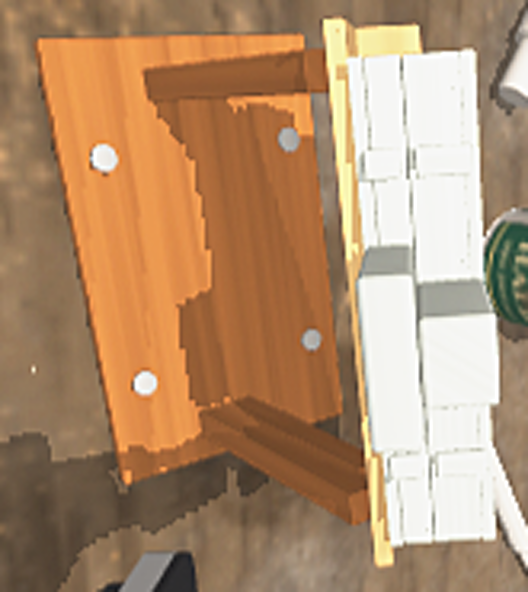

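The enlargement shows the rack strip on the left (tab end face at crop u 360–420, v 273–452) and the cover strip on the right (tab at u 420–497, v 312–405). I'll fit the cradle frame to these corners.

```bash
cat >> h.py <<'E'
from scipy.optimize import least_squares
def fit(cam,T,pts,x0,yaw0,slopefree=True):
    "pts: list of (seat-frame xyz mm, pixel); fits seat pos + yaw"
    c=calibration(cam);A=np.array([p[0] for p in pts])/1000;U=np.array([p[1] for p in pts],float);Ti=np.linalg.inv(T)
    def f(v):
        S=R.from_euler('z',v[3]).as_matrix()@R.from_euler('y',v[4]).as_matrix()@seatR(0);P=v[:3]+A@S.T;q=P@Ti[:3,:3].T+Ti[:3,3]
        e=np.c_[c['fx']*q[:,0]/q[:,2]+c['cx'],c['fy']*q[:,1]/q[:,2]+c['cy']]-U
        return np.r_[e.ravel(),v[4]*(100 if slopefree else 1e5)]
    s=least_squares(f,np.r_[x0,np.radians(yaw0),0],loss='soft_l1')
    print('fit',s.x[:3],'yaw,tilt',np.degrees(s.x[3:]).round(2),'res px',f(s.x)[:-1].reshape(-1,2).round(1).tolist());return s.x
E
python3 - <<'E'
from h import *
p,Rm,o=cur();T=np.eye(4);T[:3,:3]=Rm;T[:3,3]=p;T=T@calibration('wrist')['hand_eye']
px=lambda u,v:(110+u/3.2-.35,70+v/3.2-.35)
L=[((-25.5,72.5,0),px(349,58)),((-25.5,-72.5,0),px(391,545)),((-25.5,72.5,33.5),px(474,50)),((-25.5,-72.5,33.5),px(495,540)),
((-67.5,23,0),px(358,274)),((-67.5,-23,0),px(370,452)),((-67.5,23,14),px(414,275)),((-67.5,12,33.5),px(493,312)),((-67.5,-12,33.5),px(497,403)),
((-22,82.5,0),px(345,19)),((-22,-82.5,0),px(391,563))]
fit('wrist',T,L,[.6,.212,.13],6)
fit('wrist',T,L,[.6,.212,.13],6,False)
E
```

```text
fit [0.5992 0.215  0.128 ] yaw,tilt [6.98 0.02] res px [[-0.1, 0.1], [-0.5, -0.9], [0.3, 0.4], [-0.4, -1.3], [-1.3, 0.5], [-0.1, 0.3], [-0.4, -0.8], [0.9, 0.1], [0.7, 0.6], [0.4, -0.3], [0.3, 0.3]]
fit [0.5992 0.215  0.128 ] yaw,tilt [6.98 0.  ] res px [[-0.1, 0.1], [-0.5, -0.9], [0.3, 0.4], [-0.4, -1.3], [-1.3, 0.5], [-0.1, 0.3], [-0.4, -0.8], [0.9, 0.1], [0.7, 0.6], [0.4, -0.3], [0.3, 0.3]]
```

```bash
cat >> h.py <<'E'
CR=(np.array([.5995,.2145,.1288]),7.0)
def tgt(seat,a,x,y,z):
    S=seatR(seat[1]);delta(seat[0]+S@(np.array([x,y,z])/1000),toolR(S,a))
E
python3 -c "
from h import *
tgt(CR,0,-90,0,16.75)"
```

```text
shift(tool) mm [ 40.3  -3.1 -17.5] turn deg [-3.    1.06 -1.83] q [ 0.26 -0.51  2.18 -0.15  0.79  0.27] open 0.0849 F [-0.2  0.2  0.9] t 2.45
```

{"method": "arm_command", "body": {
  "plan": [
    [[0.01,-0.0008,-0.0044,-0.75,0.27,-0.46,0.085],[0.01,-0.0008,-0.0044,-0.75,0.27,-0.46,0.085],[0.01,-0.0008,-0.0044,-0.75,0.27,-0.46,0.085],[0.01,-0.0008,-0.0044,-0.75,0.27,-0.46,0.085],[0,0,0,0,0,0,0.085]]
  ]
}}

```text
t: 2.87
tool_pos: [0.5561, 0.2169, 0.2122]
tool_rot: [1.391, 0.797, -0.601]
contact_force: [0.3, -0.4, -0.6]
opening: 0.0854
```

```bash
python3 -c "
from h import *
tgt(CR,0,-28.5,0,16.75)"
```

```text
shift(tool) mm [63.5 -1.2  8.3] turn deg [ 0.61 -0.5  -0.15] q [ 0.29 -0.38  2.13 -0.14  0.74  0.23] open 0.0854 F [ 0.3 -0.4 -0.6] t 2.87
```

{"method": "arm_command", "body": {
  "plan": [
    [[0.015,-0.0003,0.003,0.2,-0.15,0,0.085],[0.015,-0.0003,0.003,0.2,-0.15,0,0.085],[0.012,-0.0003,0.001,0.1,-0.1,0,0.085],[0.006,0,0,0,0,0,0.085],[0,0,0,0,0,0,0.085],[0,0,0,0,0,0,0.085]]
  ]
}}

```text
t: 3.37
tool_pos: [0.5856, 0.2202, 0.1767]
tool_rot: [1.394, 0.794, -0.6]
contact_force: [-0.2, -0.7, -0.8]
opening: 0.0851
```

```bash
python3 -c "
from h import *
tgt(CR,0,-28.5,0,16.75)"
```

```text
shift(tool) mm [17.2 -2.6  7.5] turn deg [ 0.5  -0.47 -0.36] q [ 0.28 -0.26  2.1  -0.15  0.64  0.24] open 0.0851 F [-0.2 -0.7 -0.8] t 3.37
```

{"method": "arm_command", "body": {
  "plan": [
    [[0.007,-0.001,0.004,0.2,-0.2,-0.15,0.085],[0.006,-0.001,0.004,0.2,-0.2,-0.15,0.085],[0.005,-0.001,0.003,0.1,-0.1,-0.1,0.085],[0,0,0,0,0,0,0.085],[0,0,0,0,0,0,0.085]]
  ]
}}

```text
t: 3.78
tool_pos: [0.5969, 0.2104, 0.1624]
tool_rot: [1.397, 0.788, -0.612]
contact_force: [0.5, 0.2, 0.1]
opening: 0.0852
```

```bash
python3 - <<'E'
from h import *
tgt(CR,0,-28.5,0,16.75)
im,T=snap('wrist')
cv2.imwrite('pics/w2.png',im[:,:,::-1])
E
```

```text
shift(tool) mm [-0.1 -1.5 -3.7] turn deg [-0.    0.   -0.16] q [ 0.26 -0.22  2.09 -0.15  0.61  0.23] open 0.0852 F [0.5 0.2 0.1] t 3.78
```

View pics/w2.png

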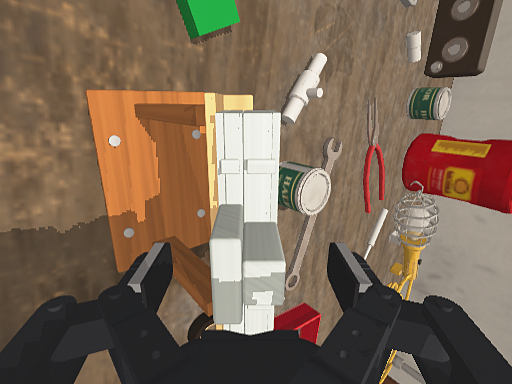

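The tabs sit between the fingers: tab faces at columns 213–283, finger pads at 172 and 328. I'll make a small correction, then close gently.

{"method": "arm_command", "body": {
  "plan": [
    [[0,-0.0015,-0.003,0,0,-0.15,0.085],[0,-0.0005,-0.0015,0,0,0,0.075],[0,0,0,0,0,0,0.065],[0,0,0,0,0,0,0.055],[0,0,0,0,0,0,0.048],[0,0,0,0,0,0,0.044]]
  ],
  "squeeze": 20
}}

```text
t: 4.33
tool_pos: [0.5945, 0.2154, 0.1618]
tool_rot: [1.397, 0.79, -0.613]
contact_force: [-0.6, 0.0, -0.3]
opening: 0.0441
```

```bash
python3 - <<'E'
from h import *
tgt(CR,0,-28.5,0,16.75);print(calibration('wrist')['cx'])
E
```

```text
shift(tool) mm [0.5 0.3 1.5] turn deg [-0.   -0.02 -0.05] q [ 0.27 -0.22  2.09 -0.16  0.62  0.25] open 0.0441 F [-0.6  0.  -0.3] t 4.33
249.4933937846479
```

{"method": "arm_command", "body": {
  "plan": [
    [[0,0,0,0,0,0,0.038],[0,0,0,0,0,0,0.034],[0,0,0,0,0,0,0.03],[0,0,0,0,0,0,0.028]]
  ],
  "squeeze": 20
}}

```text
t: 4.67
tool_pos: [0.5949, 0.2156, 0.1627]
tool_rot: [1.397, 0.789, -0.612]
contact_force: [0.6, 0.3, -1.0]
opening: 0.0332
```

```bash
python3 -c "
from h import *
tgt(CR,0,-28.5,0,16.75)"
```

```text
shift(tool) mm [ 0.9 -0.6  1.7] turn deg [ 0.01 -0.03 -0.13] q [ 0.27 -0.22  2.09 -0.16  0.62  0.25] open 0.0332 F [ 0.6  0.3 -1. ] t 4.67
```

{"method": "arm_command", "body": {
  "plan": [
    [[0,0,0,0,0,0,0.025],[0,0,0,0,0,0,0.025],[-0.003,0,0,0,0,0,0.025],[-0.004,0,0,0,0,0,0.025],[-0.002,0.006,0,0,0,0,0.025],[0,0.01,0,0,0,0,0.025],[0,0.012,0,0,0,0,0.025],[0,0.012,0,0,0,0,0.025],[-0.01,0.012,0,0,0,0,0.025],[-0.015,0.01,0,0,0,0,0.025],[-0.02,0.005,0,0,0,0,0.025],[-0.02,0,0,0,0,0,0.025],[-0.02,0,0,0,0,0,0.025],[-0.02,0,0,0,0,0,0.025],[0,0,0,0,0,0,0.025]]
  ],
  "squeeze": 100
}}

```text
t: 5.92
tool_pos: [0.5785, 0.2114, 0.2855]
tool_rot: [1.385, 0.81, -0.642]
contact_force: [0.8, 0.9, -4.0]
opening: 0.0324
```

```bash
cat >> h.py <<'E'
TR=(np.array([.634,-.1745,.130]),-.2)
E
python3 - <<'E'
from h import *
tgt(CR,0,-28.5,0,16.75)
tgt(TR,180,-100,0,90)
E
```

```text
shift(tool) mm [110.  -59.5  -1. ] turn deg [-0.03  0.25  1.83] q [ 0.27 -0.37  1.99 -0.12  0.9   0.19] open 0.0324 F [ 0.8  0.9 -4. ] t 5.92
shift(tool) mm [ 29.2   1.7 390.8] turn deg [-174.15   -2.77   -6.22] q [ 0.27 -0.37  1.99 -0.12  0.9   0.19] open 0.0324 F [ 0.8  0.9 -4. ] t 5.92
```

{"method": "arm_command", "body": {
  "plan": [
    [[0,0,0.007,3.5,0,0,0.025],[0,0.001,0.014,7,0,0,0.025],[0,0.0034,0.0136,7,0,0,0.025],[0,0.005,0.0131,7,0,0,0.025],[0,0.0066,0.0124,7,0,0,0.025],[0,0.008,0.0115,7,0,0,0.025],[0,0.0094,0.0104,7,0,0,0.025],[0,0.0106,0.0092,7,0,0,0.025],[0,0.0116,0.0078,7,0,0,0.025],[0,0.0125,0.0064,7,0,0,0.025],[0,0.0132,0.0048,7,0,0,0.025],[0,0.0136,0.0031,7,0,0,0.025],[0,0.014,0.0015,7,0,0,0.025]]
  ]
}}

```text
t: 7.0
tool_pos: [0.6102, 0.0301, 0.2777]
tool_rot: [2.726, 0.165, -1.421]
contact_force: [-0.5, 0.2, -5.9]
opening: 0.0324
```

```bash
python3 - <<'E'
from h import *
tgt(TR,180,-100,0,90)
print(cur()[0])
E
```

```text
shift(tool) mm [ 16.5 207.    2.4] turn deg [96.06  5.68  0.79] q [-0.14 -0.38  2.    0.18  0.93  1.24] open 0.0324 F [-0.5  0.2 -5.9] t 7.0
[0.6102 0.0301 0.2777]
```

{"method": "arm_command", "body": {
  "plan": [
    [[0.001,0.0148,0,7,1,0.2,0.025],[0.001,0.0147,-0.0018,7,1,0.2,0.025],[0.001,0.0144,-0.0036,7,1,0.2,0.025],[0.001,0.0138,-0.0053,7,1,0,0.025],[0.001,0.013,-0.0069,7,1,0,0.025],[0.001,0.0121,-0.0085,7,0.5,0,0.025],[0.001,0.011,-0.0099,7,0,0,0.025],[0.001,0.0097,-0.0112,7,0,0,0.025],[0.001,0.0083,-0.0123,7,0,0,0.025],[0.001,0.0067,-0.0132,7,0,0,0.025],[0.001,0.0051,-0.0139,7,0,0,0.025],[0.001,0.0033,-0.0144,5,0,0,0.025],[0.001,0.001,-0.01,2,0,0,0.025],[0,0,0,0,0,0,0.025]]
  ]
}}

```text
t: 8.17
tool_pos: [0.6395, -0.1786, 0.2516]
tool_rot: [-1.6, 0.643, 0.795]
contact_force: [-0.2, 0.1, -5.6]
opening: 0.0326
```

```bash
python3 - <<'E'
from h import *
tgt(TR,180,-100,0,90)
im,T=snap('wrist');cv2.imwrite('pics/w3.png',im[:,:,::-1])
for t in ['tray_seat','cover_tab','rack_tab']: marks('wrist',T,[t])
E
```

```text
shift(tool) mm [ -7.5 -11.4   2.4] turn deg [9.98 1.23 0.18] q [-0.52 -0.22  1.94  0.43  0.89  2.26] open 0.0326 F [-0.2  0.1 -5.6] t 8.17
wrist tray_seat 0.68 [ 0.6282 -0.1729  0.1277]
wrist cover_tab 0.75 [ 0.6213 -0.1738  0.2558]
wrist cover_tab 0.43 [ 0.6419 -0.181   0.2208]
```

View pics/w3.png

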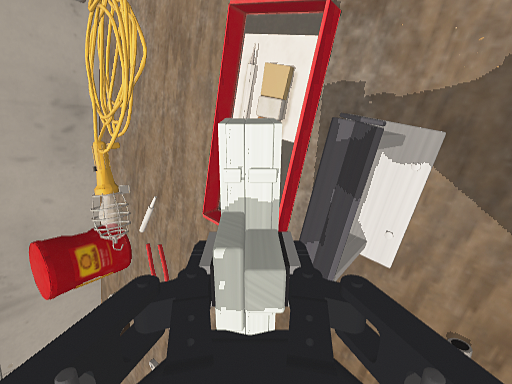

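The flipped pair is still closed: rack tab at columns 215–245, cover tab on the bed side at 245–285, and the tray at upper right, spanning (300–447, 115–280). I'll enlarge the tray to fit its pose.

```bash
python3 - <<'E'
import cv2
b=cv2.imread('pics/w3.png')[105:285,290:455]
b=cv2.convertScaleAbs(b,alpha=1.5,beta=10)
cv2.imwrite('pics/w3c.png',cv2.resize(b,None,fx=3.3,fy=3.3,interpolation=cv2.INTER_CUBIC))
E
```

```text
(no output)
```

View pics/w3c.png

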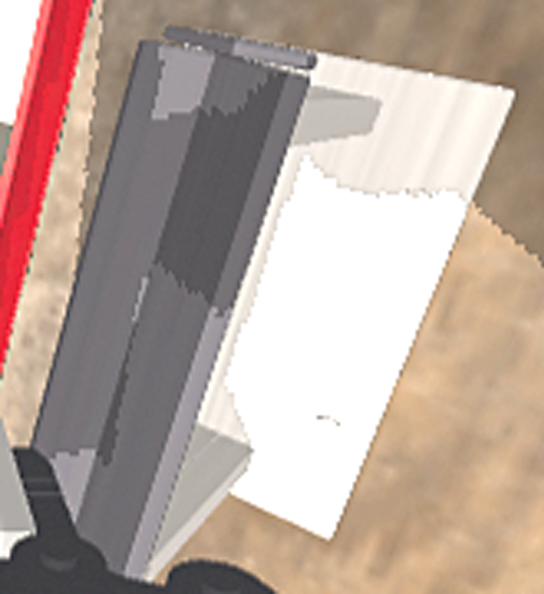

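The enlargement gives foot corners at (515,90) and (332,540), and the bed's upper-edge/rim corner near (283,69).

```bash
python3 - <<'E'
from h import *
p,Rm,o=cur();T=np.eye(4);T[:3,:3]=Rm;T[:3,3]=p;T=T@calibration('wrist')['hand_eye']
px=lambda u,v:(290+u/3.3-.35,105+v/3.3-.35)
F=lambda x,y:tuple(seatR(0).T@np.array([x,y,8-130.]))
L=[(F(-55,-87.5),px(515,90)),(F(-55,87.5),px(332,540)),((-22,-83.5,0),px(283,69)),((-22,-83.5,14),px(235,55))]
v=fit('wrist',T,L,[.634,-.1745,.13],0)
c=calibration('wrist');S=seatR(np.degrees(v[3]))
for q in [(-22,0,0),(-22,40,0),(-22,83.5,0),(25.5,-83.5,0),(25.5,-83.5,20),(45.5,-83.5,20),(45.5,0,20)]:
    a=np.linalg.inv(T)@np.r_[v[:3]+S@(np.array(q)/1000),1];u=np.array([c['fx']*a[0]/a[2]+c['cx'],c['fy']*a[1]/a[2]+c['cy']]);print(q,((u+.35-[290,105])*3.3).round(0))
# top camera fit
T2=calibration('top')['cam_to_world'];p2=lambda u,v:(300+(u-402)/4.4-.4,145+v/4.4-.4)
fit('top',T2,[(F(-55,87.5),p2(442,209)),(F(-55,-87.5),p2(709,214)),(F(55,87.5),p2(441,45))],[.634,-.1745,.13],0,False)
p3=lambda u,v:(155+u/4.4-.4,145+v/4.4-.4)
fit('top',T2,[(F(-55,87.5),p3(90,261)),(F(-55,-87.5),p3(359,235))],[.6,.214,.13],7,False)
E
```

```text
fit [ 0.6314 -0.1692  0.1272] yaw,tilt [-0.18 -1.  ] res px [[0.9, 0.3], [0.1, -0.8], [0.4, -0.4], [-2.6, 0.6]]
(-22, 0, 0) [178. 389.]
(-22, 40, 0) [136. 517.]
(-22, 83.5, 0) [ 95. 643.]
(25.5, -83.5, 0) [210.  49.]
(25.5, -83.5, 20) [141.  36.]
(45.5, -83.5, 20) [122.  31.]
(45.5, 0, 20) [ 54. 288.]
fit [ 0.6364 -0.1752  0.1241] yaw,tilt [-0.01  0.  ] res px [[0.0, 0.1], [-0.1, -0.0], [0.0, -0.1]]
fit [0.607  0.2131 0.1165] yaw,tilt [6.49 0.  ] res px [[-0.0, 0.0], [0.0, 0.0]]
```

```bash
sed -i 's/^TR=.*/TR=(np.array([.6315,-.173,.1285]),-.1)/' h.py; python3 -c "
from h import *
tgt(TR,180,-42,-1.5,60)"
```

```text
shift(tool) mm [50.8 22.2  3.7] turn deg [10.06  1.34  0.25] q [-0.52 -0.22  1.94  0.43  0.89  2.26] open 0.0321 F [ 0.2  0.5 -5.1] t 8.37
```

{"method": "arm_command", "body": {
  "plan": [
    [[0.005,0.003,0.001,3.4,0.4,0.1,0.025],[0.008,0.0035,0.001,3.4,0.4,0.1,0.025],[0.008,0.0035,0.001,3.3,0.5,0,0.025],[0.008,0.0035,0.001,0,0,0,0.025],[0.008,0.0035,0,0,0,0,0.025],[0.008,0.0035,0,0,0,0,0.025],[0.004,0.0015,0,0,0,0,0.025],[0,0,0,0,0,0,0.025],[0,0,0,0,0,0,0.025]]
  ]
}}

```text
t: 9.12
tool_pos: [0.6537, -0.166, 0.1989]
tool_rot: [-1.458, 0.701, 0.711]
contact_force: [1.1, -0.1, -6.4]
opening: 0.0324
```

```bash
python3 -c "
from h import *
tgt(TR,180,-42,-1.5,25)"
```

```text
shift(tool) mm [-0.3 35.9 -8.2] turn deg [0.48 0.26 0.19] q [-0.48 -0.15  1.97  0.43  0.77  2.43] open 0.0324 F [ 1.1 -0.1 -6.4] t 9.12
```

{"method": "arm_command", "body": {
  "plan": [
    [[0,0.004,-0.003,0.2,0.1,0.1,0.025],[0,0.008,-0.003,0.2,0.1,0.1,0.025],[0,0.008,-0.002,0.1,0.1,0,0.025],[0,0.008,-0.001,0,0,0,0.025],[0,0.005,0,0,0,0,0.025],[0,0.002,0,0,0,0,0.025],[0,0,0,0,0,0,0.025]]
  ]
}}

```text
t: 9.7
tool_pos: [0.6232, -0.1774, 0.1767]
tool_rot: [-1.453, 0.711, 0.703]
contact_force: [-1.0, -1.3, -5.7]
opening: 0.0325
```

```bash
python3 - <<'E'
from h import *
tgt(TR,180,-42,-1.5,17)
im,T=snap('wrist');a=im[60:345,130:430,::-1]
im2,_=snap('scene');b=cv2.resize(im2[195:285,270:365,::-1],None,fx=4.2,fy=4.2,interpolation=cv2.INTER_CUBIC)
a=cv2.resize(a,None,fx=1.3,fy=1.3);o=np.zeros((380,800,3),np.uint8);o[:a.shape[0],:a.shape[1]]=a[:380];o[:b.shape[0],395:395+b.shape[1]]=b[:380]
cv2.imwrite('pics/w4.png',o)
E
```

```text
shift(tool) mm [1.1 6.1 2.9] turn deg [-0.04 -0.21  0.09] q [-0.53 -0.19  2.04  0.47  0.75  2.36] open 0.0325 F [-1.  -1.3 -5.7] t 9.7
```

View pics/w4.png

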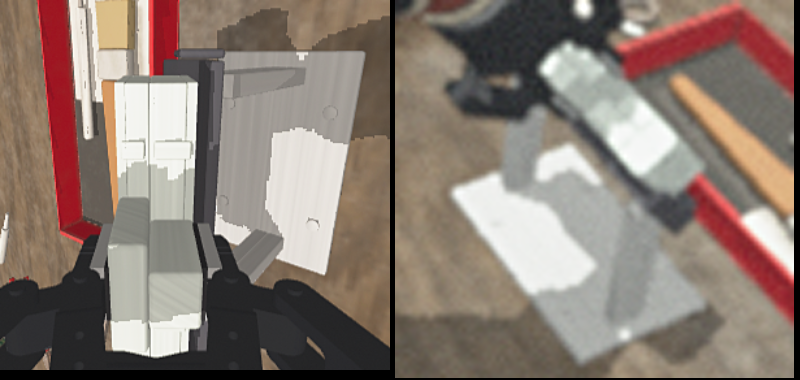

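The pair is parallel to the tray bed: its edge is at x≈197 and the bed at ≈212. Its -y end is clear of the rim (v 80 against 57). I'll lower it the last few mm.

{"method": "arm_command", "body": {
  "plan": [
    [[0,0.002,0.001,0,0,0,0.025],[0,0.002,0.001,0,0,0,0.025],[0,0.001,0,0,0,0,0.025],[0,0,0,0,0,0,0.025]]
  ]
}}

```text
t: 10.13
tool_pos: [0.6206, -0.1753, 0.1756]
tool_rot: [-1.455, 0.709, 0.701]
contact_force: [-0.3, -1.1, -6.2]
opening: 0.0321
```

```bash
python3 -c "
from h import *
tgt(TR,180,-42,-1.5,17)"
```

```text
shift(tool) mm [1.8 3.4 0.8] turn deg [ 0.05 -0.24  0.27] q [-0.53 -0.2   2.05  0.47  0.75  2.36] open 0.0321 F [-0.3 -1.1 -6.2] t 10.13
```

{"method": "arm_command", "body": {
  "plan": [
    [[0,0.002,0,0,-0.1,0.1,0.025],[0,0.0015,0,0,-0.1,0.1,0.025],[0,0.0015,0,0,0,0.1,0.025],[0,0.001,0,0,0,0,0.025]]
  ]
}}

```text
t: 10.47
tool_pos: [0.6169, -0.1753, 0.1733]
tool_rot: [-1.453, 0.708, 0.704]
contact_force: [2.5, 0.8, -4.5]
opening: 0.0318
```

```bash
python3 -c "
from h import *
tgt(TR,180,-42,-1.5,17)"
```

```text
shift(tool) mm [ 2.3 -1.   0.8] turn deg [-0.   -0.05  0.16] q [-0.53 -0.21  2.06  0.47  0.75  2.35] open 0.0318 F [ 2.5  0.8 -4.5] t 10.47
```

{"method": "arm_command", "body": {
  "plan": [
    [[0,0.0015,0,0,0,0.1,0.025],[0.002,0.001,0,0,0,0,0.025],[0.003,0.0005,0,0,0,0,0.025],[0.003,0.0005,0,0,0,0,0.025]]
  ]
}}

```text
t: 10.8
tool_pos: [0.621, -0.1763, 0.168]
tool_rot: [-1.454, 0.706, 0.699]
contact_force: [1.0, 0.1, -3.7]
opening: 0.0323
```

```bash
python3 -c "
from h import *
tgt(TR,180,-29.4,-1.5,17)
print(seatR(0).T@ctrl.get_obs()['contact_force'],ctrl.get_obs()['wrist_torque'])"
```

```text
shift(tool) mm [ 8.2 -0.9  1.8] turn deg [-0.03 -0.18  0.43] q [-0.53 -0.19  2.06  0.48  0.73  2.34] open 0.0323 F [ 1.   0.1 -3.7] t 10.8
[ 3.5607  0.0693 -1.4659] [ 0.1805  0.6041 -0.0702]
```

{"method": "arm_command", "body": {
  "plan": [
    [[0.003,0.001,0,0,-0.1,0.2,0.025],[0.003,0.0005,0,0,0,0.1,0.025],[0.002,0.0005,0,0,0,0,0.025],[0.001,0.0005,0,0,0,0,0.025]]
  ]
}}

```text
t: 11.13
tool_pos: [0.6253, -0.1766, 0.163]
tool_rot: [-1.454, 0.708, 0.708]
contact_force: [-12.7, 3.3, 4.3]
opening: 0.032
```

```bash
python3 -c "
from h import *
tgt(TR,180,-29.4,-1.5,17)
print(seatR(0).T@ctrl.get_obs()['contact_force'],ctrl.get_obs()['wrist_torque'])"
```

```text
shift(tool) mm [ 1.6 -0.7  2.1] turn deg [0.14 0.03 0.06] q [-0.52 -0.17  2.05  0.48  0.73  2.34] open 0.032 F [-12.7   3.3   4.3] t 11.13
[-11.251    3.3064  -7.3587] [ 0.2489  1.6366 -0.2625]
```

{"method": "arm_command", "body": {
  "plan": [
    [[0,0.001,0,0,0,0,0.025],[0,0,0,0,0,0,0.025],[0,0,0,0,0,0,0.025]]
  ],
  "squeeze": 30
}}

```text
t: 11.38
tool_pos: [0.6251, -0.1769, 0.1632]
tool_rot: [-1.454, 0.707, 0.706]
contact_force: [-1.9, 0.9, -2.1]
opening: 0.0325
```

```bash
python3 -c "
from h import *
tgt(TR,180,-29.4,-1.5,17)
print(seatR(0).T@ctrl.get_obs()['contact_force'],ctrl.get_obs()['wrist_torque'])"
```

```text
shift(tool) mm [ 1.9 -0.7  2.4] turn deg [0.13 0.01 0.13] q [-0.53 -0.17  2.05  0.48  0.73  2.34] open 0.0325 F [-1.9  0.9 -2.1] t 11.38
[ 0.5054  0.9476 -2.8239] [ 0.2516  0.6419 -0.1215]
```

{"method": "arm_command", "body": {
  "plan": [
    [[0,0,0,0,0,0,0.034],[0,0,0,0,0,0,0.036],[0,0,0,0,0,0,0.04],[0,0,0,0,0,0,0.05],[0,0,0,0,0,0,0.06],[0,0,0,0,0,0,0.07],[0,0,0,0,0,0,0.08],[0,0,0,0,0,0,0.08]]
  ]
}}

```text
t: 12.05
tool_pos: [0.6279, -0.1789, 0.1678]
tool_rot: [-1.461, 0.704, 0.699]
contact_force: [-0.1, -1.1, -0.1]
opening: 0.0797
```

```bash
python3 - <<'E'
from h import *
tgt(TR,180,-29.4,-1.5,17)
im,T=snap('wrist');a=im[60:345,130:430,::-1]
im2,_=snap('scene');b=cv2.resize(im2[195:285,270:365,::-1],None,fx=4.2,fy=4.2,interpolation=cv2.INTER_CUBIC)
a=cv2.resize(a,None,fx=1.3,fy=1.3);o=np.zeros((380,800,3),np.uint8);o[:a.shape[0],:a.shape[1]]=a[:380];o[:b.shape[0],395:395+b.shape[1]]=b[:380]
cv2.imwrite('pics/w5.png',o)
E
```

```text
shift(tool) mm [3.7 4.4 4.5] turn deg [ 0.34 -0.27  0.56] q [-0.53 -0.17  2.04  0.48  0.72  2.34] open 0.0797 F [-0.1 -1.1 -0.1] t 12.05
```

View pics/w5.png

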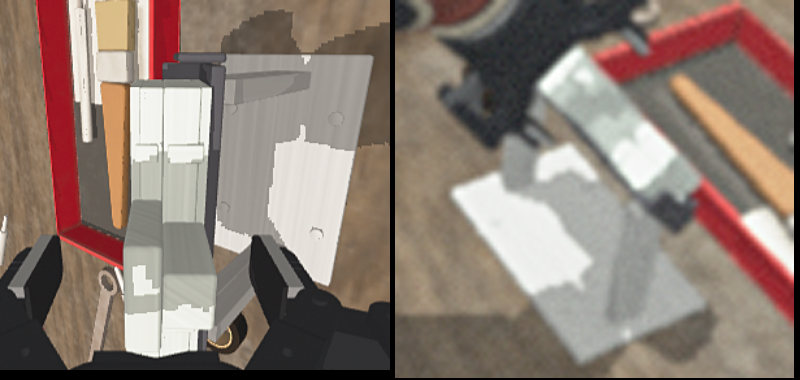

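The pair sits flush and parallel on the bed, still closed, with the rack on top and the fingers open and clear. Next: retreat up the slope, roll back 90°, and take the rack by the sides of its wider tab.

{"method": "arm_command", "body": {
  "plan": [
    [[-0.01,0.001,0,0,0,0,0.08],[-0.02,0.001,0,0,0,0,0.08],[-0.025,0,0,0,0,0,0.08],[-0.02,0,0,0,0,0,0.08],[-0.01,0,0,-3,0,0,0.08],[0,0,0,-7,0,0,0.08],[0,0,0,-7,0,0,0.08],[0,0,0,-7,0,0,0.08],[0,0,0,-7,0,0,0.08],[0,0,0,-7,0,0,0.08],[0,0,0,-7,0,0,0.08],[0,0,0,-7,0,0,0.08],[0,0,0,-7,0,0,0.08],[0,0,0,-7,0,0,0.08],[0,0,0,-7,0,0,0.08],[0,0,0,-7,0,0,0.08],[0,0,0,-7,0,0,0.08],[0,0,0,-2,0,0,0.08],[0,0,0,0,0,0,0.08]]
  ]
}}

```text
t: 13.73
tool_pos: [0.5696, -0.178, 0.2355]
tool_rot: [2.803, 0.011, -1.352]
contact_force: [0.6, 1.2, -0.6]
opening: 0.0798
```

```bash
python3 -c "
from h import *
tgt(TR,90,-100,-2.2,28)"
```

```text
shift(tool) mm [ 22.5  -2.7 -10.8] turn deg [ 1.75 -0.5  -0.32] q [-0.59 -0.4   2.1   0.45  0.9   0.77] open 0.0798 F [ 0.6  1.2 -0.6] t 13.73
```

{"method": "arm_command", "body": {
  "plan": [
    [[0.005,-0.001,-0.004,0.6,-0.2,-0.1,0.08],[0.008,-0.001,-0.004,0.6,-0.2,-0.1,0.08],[0.008,-0.0005,-0.003,0.5,0,-0.1,0.08],[0,0,0,0,0,0,0.08],[0,0,0,0,0,0,0.08]]
  ]
}}

```text
t: 14.15
tool_pos: [0.5937, -0.175, 0.2246]
tool_rot: [-2.819, 0.006, 1.373]
contact_force: [-0.5, -0.6, -0.6]
opening: 0.0795
```

```bash
python3 - <<'E'
from h import *
tgt(TR,90,-31,-2.2,28)
im,T=snap('wrist');cv2.imwrite('pics/w6.png',im[60:,:,::-1])
marks('wrist',T,['rack_tab','cover_tab','rack_mid'])
E
```

```text
shift(tool) mm [68.   0.2  1.4] turn deg [-0.36 -0.06  0.01] q [-0.56 -0.32  2.06  0.44  0.86  0.82] open 0.0795 F [-0.5 -0.6 -0.6] t 14.15
wrist rack_tab 0.79 [ 0.6196 -0.1743  0.184 ]
wrist cover_tab 0.58 [ 0.6099 -0.1721  0.1706]
wrist rack_mid 0.62 [ 0.6484 -0.1684  0.1456]
```

View pics/w6.png

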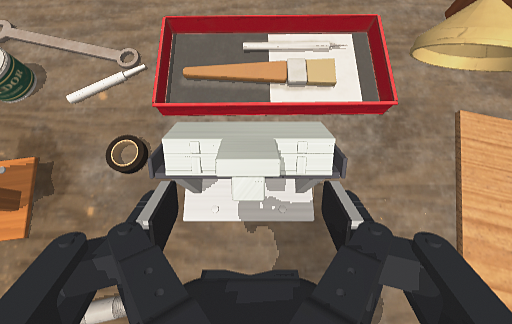

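The rack tab is centred: columns 216–280 against cx 249.5. Advancing.

{"method": "arm_command", "body": {
  "plan": [
    [[0.012,0,0.0005,0,0,0,0.08],[0.015,0,0.0005,0,0,0,0.08],[0.015,0,0.0003,0,0,0,0.08],[0.012,0,0,0,0,0,0.08],[0.006,0,0,0,0,0,0.08],[0.002,0,0,0,0,0,0.075],[0,0,0,0,0,0,0.07]]
  ],
  "squeeze": 20
}}

```text
t: 14.93
tool_pos: [0.6323, -0.1769, 0.1775]
tool_rot: [-2.825, 0.013, 1.365]
contact_force: [-0.4, 1.3, 0.1]
opening: 0.0704
```

```bash
python3 - <<'E'
from h import *
tgt(TR,90,-31,-2.2,28)
E
```

```text
shift(tool) mm [ 7.1 -1.7  2.8] turn deg [-0.33 -0.42 -0.25] q [-0.52 -0.17  2.03  0.47  0.74  0.8 ] open 0.0704 F [-0.4  1.3  0.1] t 14.93
```

{"method": "arm_command", "body": {
  "plan": [
    [[0.003,-0.001,0.0015,0,-0.2,-0.1,0.068],[0.003,-0.0008,0.0012,0,-0.2,-0.1,0.064],[0.001,0,0.0005,0,0,0,0.06],[0,0,0,0,0,0,0.056],[0,0,0,0,0,0,0.053]]
  ],
  "squeeze": 20
}}

```text
t: 15.35
tool_pos: [0.6344, -0.1756, 0.1721]
tool_rot: [-2.822, 0.009, 1.371]
contact_force: [0.3, -0.3, -0.4]
opening: 0.0533
```

```bash
python3 - <<'E'
from h import *
tgt(TR,90,-31,-2.2,28)
im,T=snap('wrist');cv2.imwrite('pics/w7.png',im[:,:,::-1])
marks('wrist',T,['rack_tab'])
E
```

```text
shift(tool) mm [ 1.6 -0.4  1.1] turn deg [-0.3  -0.16 -0.13] q [-0.51 -0.16  2.02  0.47  0.73  0.8 ] open 0.0533 F [ 0.3 -0.3 -0.4] t 15.35
wrist rack_tab 0.56 [ 0.6237 -0.1757  0.186 ]
```

Centred to within about 0.4 mm. Closing gently.

{"method": "arm_command", "body": {
  "plan": [
    [[0,0,0.0008,0,0,0,0.049],[0,0,0,0,0,0,0.046],[0,0,0,0,0,0,0.043],[0,0,0,0,0,0,0.041],[0,0,0,0,0,0,0.04]]
  ],
  "squeeze": 20
}}

```text
t: 15.87
tool_pos: [0.6339, -0.1746, 0.1724]
tool_rot: [-2.822, 0.007, 1.37]
contact_force: [0.3, 0.3, 0.5]
opening: 0.0459
```

```bash
python3 - <<'E'
from h import *
tgt(TR,90,-31,-2.2,28)
E
```

```text
shift(tool) mm [2.1 0.6 0.9] turn deg [-0.29 -0.21 -0.03] q [-0.51 -0.16  2.03  0.47  0.73  0.8 ] open 0.0459 F [0.3 0.3 0.5] t 15.87
```

{"method": "arm_command", "body": {
  "plan": [
    [[0,0,0,0,0,0,0.035],[0,0,0,0,0,0,0.035],[0,0,-0.0015,0,0,0,0.035],[0,0,-0.003,0,0,0,0.035],[0,0,-0.004,0,0,0,0.035],[0,0,-0.005,0,0,0,0.035],[0,0,-0.006,0,0,0,0.035],[0,0,-0.006,0,0,0,0.035],[0,0,-0.006,0,0,0,0.035],[0,0,-0.006,0,0,0,0.035],[0,0,-0.003,0,0,0,0.035],[0,0,0,0,0,0,0.035]]
  ],
  "squeeze": 80
}}

```text
t: 16.87
tool_pos: [0.6645, -0.1751, 0.1927]
tool_rot: [-2.812, 0.004, 1.39]
contact_force: [0.0, 0.4, -2.1]
opening: 0.0451
```

```bash
python3 - <<'E'
from h import *
tgt(TR,90,-31,-2.2,28)
for n in ('top','scene','wrist'):
    im,T=snap(n);cv2.imwrite(f'pics/{n}8.png',im[:,:,::-1])
    marks(n,T,['cutter0','cutter0_mid','cover_mid','cover_tab','rack_mid','rack_tab'],k=4)
E
```

```text
shift(tool) mm [-0.3  0.3 37.5] turn deg [-0.23  0.62  0.03] q [-0.48 -0.11  1.94  0.42  0.76  0.87] open 0.0451 F [ 0.   0.4 -2.1] t 16.87
top cutter0 0.7 [ 0.6525 -0.1253  0.1441]
top cutter0_mid 0.55 [ 0.6459 -0.1261  0.1385]
top cover_mid 0.91 [0.398  0.2055 0.0055]
top cover_mid 0.88 [0.6221 0.4273 0.0088]
top cover_mid 0.5 [ 0.633  -0.1768  0.1338]
top cover_tab 0.78 [0.4481 0.2072 0.0126]
top cover_tab 0.77 [0.6603 0.4517 0.0068]
top cover_tab 0.59 [ 0.612  -0.1742  0.1699]
top rack_mid 0.73 [ 0.681  -0.1762  0.1624]
top rack_tab 0.77 [ 0.6535 -0.1825  0.2017]
top rack_tab 0.43 [ 0.6319 -0.1717  0.1272]
scene cutter0 0.58 [ 0.6575 -0.2183  0.148 ]
scene cutter0 0.5 [ 0.6581 -0.1244  0.1461]
scene cutter0 0.49 [ 0.6313 -0.178   0.1309]
scene cutter0 0.41 [ 0.6546 -0.1757  0.1443]
scene cutter0_mid 0.5 [ 0.6578 -0.175   0.1436]
scene cutter0_mid 0.43 [ 0.6489 -0.1221  0.1367]
scene cover_mid 0.96 [0.3988 0.208  0.0125]
scene cover_mid 0.62 [ 0.6379 -0.1732  0.1354]
scene cover_tab 0.79 [0.4481 0.2116 0.0118]
scene cover_tab 0.75 [ 0.6093 -0.1763  0.1738]
scene rack_mid 0.34 [ 0.6458 -0.172   0.1375]
scene rack_tab 0.74 [ 0.638  -0.1748  0.1377]
scene rack_tab 0.66 [ 0.6429 -0.17    0.1374]
scene rack_tab 0.44 [ 0.6546 -0.1738  0.2041]
wrist cutter0 0.62 [ 0.6511 -0.1209  0.1473]
wrist cutter0_mid 0.7 [ 0.641  -0.1207  0.1371]
wrist cover_mid 0.66 [ 0.6353 -0.1723  0.1399]
wrist cover_tab 0.83 [ 0.6097 -0.1717  0.1735]
wrist rack_mid 0.68 [ 0.6775 -0.17    0.1671]
wrist rack_tab 0.8 [ 0.6499 -0.1776  0.2025]
```

The networks see all three cutters in the cover, toothed faces up. The rack is lifted clear with its slope still 52°. I'll raise it and carry it across.

{"method": "arm_command", "body": {
  "plan": [
    [[-0.008,0,-0.01,0,0,0,0.035],[-0.016,0,-0.014,0,0,0,0.035],[-0.02,0,-0.016,0,0,0,0.035],[-0.02,-0.004,-0.01,0,0,0,0.035],[-0.01,-0.014,-0.006,0,0,0,0.035],[0,-0.02,0,0,0,0,0.035],[0,-0.024,0,-0.4,0,-0.3,0.035],[0,-0.024,0,-0.4,0,-0.3,0.035],[0,-0.024,0,-0.4,0,-0.3,0.035],[0,-0.024,0,-0.4,0,-0.3,0.035],[0,-0.024,0,-0.4,0,-0.3,0.035],[0,-0.024,0,-0.4,0,-0.3,0.035],[0,-0.022,0,-0.4,0,-0.3,0.035],[0,-0.018,0,-0.4,0,-0.3,0.035],[0,-0.01,0,0,0,0,0.035],[0,0,0,0,0,0,0.035]]
  ]
}}

```text
t: 19.25
tool_pos: [0.6628, 0.0659, 0.312]
tool_rot: [2.806, 0.087, -1.355]
contact_force: [-0.5, 0.1, -2.0]
opening: 0.0447
```

```bash
python3 - <<'E'
from h import *
p,Rm,o=cur();print(p)
tgt(CR,90,-60,0,80)
S=seatR(7);rows(CR[0]+S@[-.06,0,.08],toolR(S,90),10)
E
```

```text
[0.6628 0.0659 0.312 ]
shift(tool) mm [  50.7 -153.5   76.2] turn deg [-2.87 -0.46 -2.05] q [-0.04 -0.28  1.89  0.08  0.87  1.44] open 0.0447 F [-0.5  0.1 -2. ] t 19.25
[0.0051, -0.0153, 0.0076] [-0.29, -0.05, -0.2]
[0.0053, -0.0154, 0.0074] [-0.29, -0.05, -0.2]
[0.0054, -0.0155, 0.0071] [-0.29, -0.05, -0.2]
[0.0056, -0.0155, 0.0069] [-0.29, -0.05, -0.2]
```

{"method": "arm_command", "body": {
  "plan": [
    [[0,-0.01,0,-0.3,0,-0.2,0.035],[0,-0.02,0.002,-0.3,-0.1,-0.2,0.035],[0.003,-0.02,0.006,-0.3,-0.1,-0.2,0.035],[0.006,-0.02,0.009,-0.3,-0.1,-0.2,0.035],[0.007,-0.02,0.01,-0.3,-0.1,-0.2,0.035],[0.007,-0.02,0.01,-0.3,0,-0.2,0.035],[0.008,-0.018,0.01,-0.3,0,-0.2,0.035],[0.008,-0.013,0.01,-0.3,0,-0.2,0.035],[0.006,-0.006,0.009,-0.2,0,-0.2,0.035],[0.003,0,0.005,0,0,0,0.035],[0,0,0,0,0,0,0.035],[0,0,0,0,0,0,0.035]]
  ]
}}

```text
t: 20.25
tool_pos: [0.6273, 0.2133, 0.237]
tool_rot: [2.787, 0.154, -1.339]
contact_force: [0.7, 0.4, -1.3]
opening: 0.045
```

```bash
python3 - <<'E'
from h import *
tgt(CR,90,-40,0,30)
E
```

```text
shift(tool) mm [27.6 -4.1 58.6] turn deg [-0.65 -0.69 -0.38] q [ 0.25 -0.23  1.97 -0.13  0.73  1.78] open 0.045 F [ 0.7  0.4 -1.3] t 20.25
```

{"method": "arm_command", "body": {
  "plan": [
    [[0.004,-0.001,0.006,-0.2,-0.2,-0.1,0.035],[0.005,-0.001,0.009,-0.2,-0.2,-0.1,0.035],[0.005,-0.001,0.01,-0.1,-0.2,-0.1,0.035],[0.005,-0.001,0.01,0,0,0,0.035],[0.004,0,0.01,0,0,0,0.035],[0.002,0,0.007,0,0,0,0.035],[0,0,0.002,0,0,0,0.035],[0,0,0,0,0,0,0.035]]
  ]
}}

```text
t: 20.92
tool_pos: [0.5988, 0.2109, 0.1801]
tool_rot: [2.777, 0.16, -1.35]
contact_force: [0.8, 0.0, -2.0]
opening: 0.0449
```

```bash
python3 - <<'E'
from h import *
tgt(CR,90,-40,0,9)
im,T=snap('wrist');cv2.imwrite('pics/w9.png',im[:,:,::-1])
marks('wrist',T,['rack_tab','rack_mid','cradle_seat'])
E
```

```text
shift(tool) mm [ 1.1 -3.4 21.7] turn deg [-0.33 -0.15 -0.22] q [ 0.26 -0.24  2.08 -0.15  0.65  1.8 ] open 0.0449 F [ 0.8  0.  -2. ] t 20.92
wrist rack_tab 0.87 [0.585  0.2098 0.192 ]
wrist rack_mid 0.67 [0.6131 0.2159 0.1521]
```

{"method": "arm_command", "body": {
  "plan": [
    [[0,-0.001,0.004,-0.1,0,-0.1,0.035],[0,-0.001,0.005,-0.1,0,-0.1,0.035],[0,-0.001,0.004,-0.1,0,0,0.035],[0,0,0.003,0,0,0,0.035],[0,0,0.001,0,0,0,0.035]]
  ]
}}

```text
t: 21.53
tool_pos: [0.5872, 0.2133, 0.174]
tool_rot: [2.78, 0.171, -1.338]
contact_force: [-0.3, 0.4, -2.3]
opening: 0.0451
```

```bash
python3 - <<'E'
from h import *
tgt(CR,90,-40,0,9)
E
```

```text
shift(tool) mm [3.1 0.3 9.2] turn deg [-0.04 -0.6   0.04] q [ 0.27 -0.26  2.11 -0.15  0.63  1.81] open 0.0451 F [-0.3  0.4 -2.3] t 21.53
```

{"method": "arm_command", "body": {
  "plan": [
    [[0,0,0.003,0,-0.2,0,0.035],[0,0,0.003,0,-0.2,0,0.035],[0,0,0.002,0,-0.1,0,0.035],[0,0,0.001,0,0,0,0.035]]
  ]
}}

```text
t: 21.87
tool_pos: [0.5809, 0.2127, 0.1699]
tool_rot: [2.777, 0.171, -1.344]
contact_force: [2.3, 0.1, -2.1]
opening: 0.0451
```

```bash
python3 - <<'E'
from h import *
tgt(CR,90,-40,0,9)
print(seatR(7).T@ctrl.get_obs()['contact_force'])
E
```

```text
shift(tool) mm [3.8 0.5 1.6] turn deg [-0.06 -0.37  0.08] q [ 0.27 -0.27  2.12 -0.15  0.63  1.81] open 0.0451 F [ 2.3  0.1 -2.1] t 21.87
[ 3.0992 -0.1979  0.5072]
```

{"method": "arm_command", "body": {
  "plan": [
    [[0,0,0.0015,0,-0.2,0,0.035],[0.001,0,0.001,0,-0.1,0,0.035],[0.003,0,0.0005,0,0,0,0.035],[0.003,0,0.0005,0,0,0,0.035]]
  ]
}}

```text
t: 22.2
tool_pos: [0.5844, 0.2133, 0.1653]
tool_rot: [2.778, 0.172, -1.343]
contact_force: [0.8, 0.1, 0.4]
opening: 0.0451
```

```bash
python3 - <<'E'
from h import *
tgt(CR,90,-31.2,0,9)
print(seatR(7).T@ctrl.get_obs()['contact_force'])
E
```

```text
shift(tool) mm [6.9 0.7 1.6] turn deg [-0.08 -0.42  0.13] q [ 0.27 -0.26  2.12 -0.16  0.62  1.82] open 0.0451 F [0.8 0.1 0.4] t 22.2
[ 0.1909 -0.0189  0.8614]
```

{"method": "arm_command", "body": {
  "plan": [
    [[0.002,0,0.001,0,-0.2,0,0.035],[0.003,0,0.0005,0,-0.1,0,0.035],[0.002,0,0.0005,0,0,0,0.035],[0.001,0,0.0005,0,0,0,0.035]]
  ]
}}

```text
t: 22.53
tool_pos: [0.5885, 0.2142, 0.1608]
tool_rot: [2.774, 0.171, -1.349]
contact_force: [-19.8, -5.2, 15.3]
opening: 0.045
```

```bash
python3 - <<'E'
from h import *
tgt(CR,90,-31.2,0,9)
print(seatR(7).T@ctrl.get_obs()['contact_force'])
E
```

```text
shift(tool) mm [0.7 1.  2.1] turn deg [-0.06 -0.13  0.09] q [ 0.27 -0.24  2.11 -0.16  0.62  1.82] open 0.045 F [-19.8  -5.2  15.3] t 22.53
[-24.5935  -2.7195  -6.565 ]
```

{"method": "arm_command", "body": {
  "plan": [
    [[-0.0005,0,0,0,0,0,0.035],[0,0,0.001,0,0,0,0.035],[0,0,0,0,0,0,0.035],[0,0,0,0,0,0,0.045],[0,0,0,0,0,0,0.048],[0,0,0,0,0,0,0.052],[0,0,0,0,0,0,0.06],[0,0,0,0,0,0,0.07],[0,0,0,0,0,0,0.078]]
  ],
  "squeeze": 20
}}

```text
t: 23.28
tool_pos: [0.5862, 0.2137, 0.1576]
tool_rot: [2.77, 0.17, -1.357]
contact_force: [-0.3, -0.0, -1.0]
opening: 0.0777
```

```bash
python3 - <<'E'
from h import *
tgt(CR,90,-31.2,0,9)
im,T=snap('wrist');cv2.imwrite('pics/w10.png',im[:,:,::-1])
marks('wrist',T,['rack_tab','rack_mid','cradle_seat'])
E
```

```text
shift(tool) mm [-0.3  0.9 -1.7] turn deg [-0.04  0.19  0.05] q [ 0.27 -0.24  2.11 -0.16  0.62  1.82] open 0.0777 F [-0.3 -0.  -1. ] t 23.28
wrist rack_tab 0.95 [0.5736 0.2142 0.1737]
wrist rack_mid 0.82 [0.6038 0.2197 0.1358]
```

{"method": "arm_command", "body": {
  "plan": [
    [[-0.008,0,0,0,0,0,0.08],[-0.015,0,0,0,0,0,0.08],[-0.02,0,0,0,0,0,0.08],[-0.025,0,0,0,0,0,0.08],[-0.03,0,0,0,0,0,0.08],[-0.03,0,0,0,0,0,0.08],[-0.02,0,0,0,0,0,0.08],[-0.01,0,0,0,0,0,0.08],[0,0,0,0,0,0,0.08]]
  ]
}}

```text
t: 24.23
tool_pos: [0.4834, 0.2007, 0.2911]
tool_rot: [2.771, 0.171, -1.357]
contact_force: [0.1, -0.4, -0.0]
opening: 0.0803
```

```bash
python3 - <<'E'
from h import *
tgt(CR,90,-31.2,0,9)
c=[]
for n in ('wrist','scene','top'):
    im,T=snap(n);c.append(im[:,:,::-1].copy())
    marks(n,T,['rack_tab','rack_mid','cover_mid','cutter0','cutter0_mid'],k=5)
o=np.zeros((600,800,3),np.uint8)
o[:300,:400]=cv2.resize(c[0],(400,300))
o[:300,402:]=cv2.resize(c[1][125:290,205:425],(398,300),interpolation=cv2.INTER_CUBIC)
o[302:,:400]=cv2.resize(c[2][145:212,155:245],(400,298),interpolation=cv2.INTER_CUBIC)
o[302:,402:]=cv2.resize(c[2][145:212,305:395],(398,298),interpolation=cv2.INTER_CUBIC)
cv2.imwrite('pics/final.png',o)
E
```

```text
shift(tool) mm [168.7   0.8  -1.7] turn deg [-0.08  0.18  0.09] q [ 0.31 -0.66  2.18 -0.14  0.98  1.8 ] open 0.0803 F [ 0.1 -0.4 -0. ] t 24.23
wrist rack_tab 0.58 [0.5734 0.2148 0.1711]
wrist rack_mid 0.83 [0.6042 0.2185 0.1325]
wrist cover_mid 0.96 [0.6177 0.4276 0.0088]
wrist cover_mid 0.72 [0.4036 0.2094 0.0166]
scene rack_tab 0.48 [0.5784 0.2126 0.174 ]
scene rack_mid 0.59 [0.6035 0.214  0.1379]
scene cover_mid 0.94 [0.3995 0.2087 0.0156]
scene cover_mid 0.83 [0.6195 0.4273 0.0091]
scene cover_mid 0.56 [ 0.6405 -0.1768  0.1365]
scene cover_mid 0.36 [ 0.6569 -0.125   0.1473]
scene cutter0 0.63 [ 0.6575 -0.1774  0.144 ]
scene cutter0 0.49 [ 0.6562 -0.2205  0.1467]
scene cutter0 0.4 [ 0.6571 -0.1215  0.1491]
scene cutter0_mid 0.52 [ 0.6455 -0.1223  0.135 ]
top rack_tab 0.91 [0.5753 0.2063 0.1696]
top rack_tab 0.56 [0.5969 0.2108 0.1312]
top rack_tab 0.39 [ 0.6459 -0.2152  0.1359]
top rack_mid 0.7 [ 0.6478 -0.2161  0.1354]
top rack_mid 0.67 [0.6043 0.214  0.1317]
top cover_mid 0.8 [ 0.635  -0.1769  0.1371]
top cover_mid 0.62 [0.6239 0.4274 0.0095]
top cover_mid 0.48 [0.3978 0.2063 0.0092]
top cutter0 0.64 [ 0.6541 -0.2222  0.1445]
top cutter0_mid 0.53 [ 0.6443 -0.1263  0.1351]
top cutter0_mid 0.24 [ 0.6465 -0.1733  0.1332]
```

View pics/final.png

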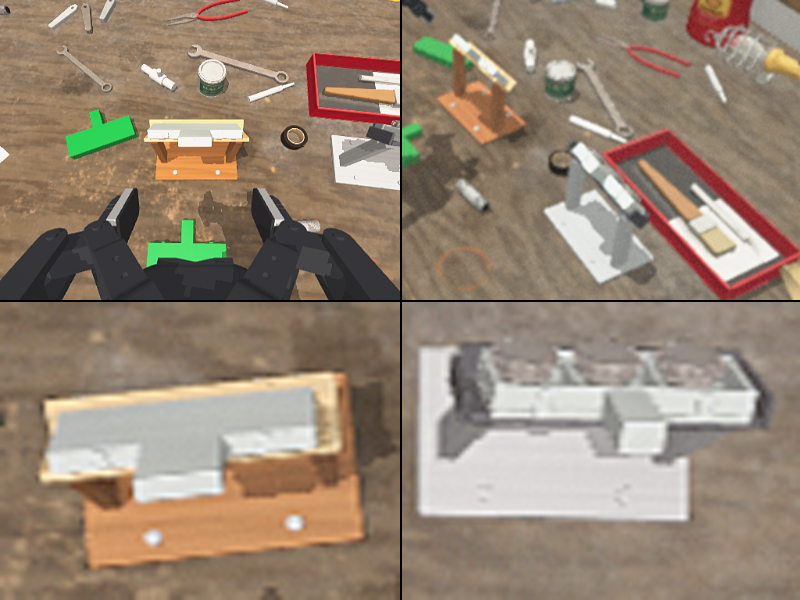

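The rack lies flat on the cradle with its tab up the slope (lower left panel). The cover sits in the tray with three cutters in its compartments, tab up the slope (lower right panel). The robot is clear, so I'm handing it in.

```bash
python3 -c "
from h import *
print(finish_job())"
```

```text
the job is handed in; nothing more can be done
None
```

The job is done and handed in at about 24.5 s of the 64 s allowed; no verdict was reported. I pinched the cover and rack together by their tabs, turned the closed pair over and set it in the tray, cover underneath. I slid the pair down until the wrist force showed it against the stop lip. Then I lifted the rack off square by the sides of its wider tab and put it back on the cradle, open side down, tab up the slope.

**Tray:** in the last pictures the cover lies in the tray with three cutters in its compartments. After the rack came off, the networks put the toothed faces higher than the cutter centres, so teeth up.

**Cradle:** the rack reads within about 2–5 mm of where it should rest on the bed, depending on the camera. It was pushed down to the lip before I let go.

**Forces:** my readings stayed well under the limits, at most about 26 N at the wrist, and the arm was touching nothing at the end.

**Disagreements:**
- The tray's position differed by up to about 8 mm between measurements. I used a middle value and confirmed the seat by contact force.
- In the last top view the networks also reported a low-confidence rack at one end of the tray. The picture shows that is a mistake.

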